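Line up the seasoning shakers by size

TASK

Put the four steel seasoning shakers back in their row on the spill tray, one centred on each black rubber coaster, in order of size: the smallest on the coaster next to the kitchen scale, the largest on the coaster farthest from it. Keep every shaker upright the whole time so that nothing spills, and leave them all standing there, let go.

Things in the scene. Friction and masses are not known exactly. Their poses are not given: they have to be found in the camera images.
- shaker_1_center (a point): The smallest of four seasoning shakers of one make: upright plain steel cylinder with a flat perforated lid (a knurled band and a rounded top edge), 42 mm diameter, 46 mm tall, about 90 g. The point is its centre, half-way up (23 mm above its underside), z along its axis, upward. Stands loose on the worktop (z = 0). It is round, so it can be gripped from above across its diameter in any direction.
- shaker_2_center (a point): The second smallest of four seasoning shakers of one make: upright plain steel cylinder with a flat perforated lid (a knurled band and a rounded top edge), 50 mm diameter, 64 mm tall, about 140 g. The point is its centre, half-way up (32 mm above its underside), z along its axis, upward. Stands loose on the worktop (z = 0). It is round, so it can be gripped from above across its diameter in any direction.
- shaker_3_center (a point): The second largest of four seasoning shakers of one make: upright plain steel cylinder with a flat perforated lid (a knurled band and a rounded top edge), 58 mm diameter, 82 mm tall, about 200 g. The point is its centre, half-way up (41 mm above its underside), z along its axis, upward. Stands loose on the worktop (z = 0). It is round, so it can be gripped from above across its diameter in any direction.
- shaker_4_center (a point): The largest of four seasoning shakers of one make: upright plain steel cylinder with a flat perforated lid (a knurled band and a rounded top edge), 66 mm diameter, 100 mm tall, about 280 g. The point is its centre, half-way up (50 mm above its underside), z along its axis, upward. Stands loose on the worktop (z = 0). It is round, so it can be gripped from above across its diameter in any direction.
- coaster_1: One of four alike flat black rubber coasters, 88 mm diameter, 4 mm thick, fixed in a row on the floor of the spill tray, about 100 mm apart. Origin: centre of its underside; its top is 4 mm above (7 mm above the worktop). Which coaster has which place in the row changes from start to start.
- coaster_2: One of four alike flat black rubber coasters, 88 mm diameter, 4 mm thick, fixed in a row on the floor of the spill tray, about 100 mm apart. Origin: centre of its underside; its top is 4 mm above (7 mm above the worktop). Which coaster has which place in the row changes from start to start.
- coaster_3: One of four alike flat black rubber coasters, 88 mm diameter, 4 mm thick, fixed in a row on the floor of the spill tray, about 100 mm apart. Origin: centre of its underside; its top is 4 mm above (7 mm above the worktop). Which coaster has which place in the row changes from start to start.
- coaster_4: One of four alike flat black rubber coasters, 88 mm diameter, 4 mm thick, fixed in a row on the floor of the spill tray, about 100 mm apart. Origin: centre of its underside; its top is 4 mm above (7 mm above the worktop). Which coaster has which place in the row changes from start to start.
- tray: Long shallow bare-metal spill tray that carries the row of coasters, fixed on the worktop behind the loose things: 120 mm (its x) by 420 mm (its y, along the row), rim 12 mm high (14.5 mm with its rolled edge). Origin: centre of its underside. Beyond one short end stands the scale, beyond the other a stack of four black round baking pans (156 mm diameter, 70 mm tall).
- scale: Flat white kitchen scale, 190 mm (its x) by 150 mm (its y), 44 mm tall, with a square steel weighing plate and a small display towards the robot; it stands fixed just beyond one short end of the tray, left or right. Origin: centre of its underside.

How it is judged:
By the outcome, as a careful person would: the job done as asked, in the order asked, and still so for the second after the job is handed in, with the robot touching nothing.
It also fails if it takes over 112 s, if anything falls off the work surface, if the arm or the gripper's body presses on something with over 40 N, if the wrist force passes 120 N, or if a joint passes its speed limit or range.

ROBOT

A 7-joint arm with a two-finger parallel gripper is mounted at the origin on the work surface. World frame = base frame: x ahead of the robot, y to its left, z up, the work surface at z = 0. Lengths are in mm, angles in rad, forces in N, time in s.
With the tool pointing down it reaches from about 400 to 850 mm from the base axis. Payload 4.5 kg.
Tool frame: the origin (TCP) lies on the front face of the gripper's body, between the roots of the fingers; the fingertips stand 73 mm ahead of it and the grasp point (between the pads) lies 54 mm ahead of it; z points along the fingers, y is the line along which they close (so a half turn about z gives the same grasp; the last joint's range is limited). The gripper opens to 85 mm and grips with 20 to 120 N. Pads are 22 mm wide; open, the fingers measure 114 mm over their backs; the gripper's body (76 mm by 85 mm) begins 54 mm behind the grasp point. The pads swing forward as they close: fully open they stand 13 mm farther back than shut.
Start: joints at [-1.248, 0.689, -0.195, 1.565, 0.157, 0.902, -0.215], TCP at [177.98, 599.141, 303.917] pointing down, gripper open.
Joint ranges: [-3.01, 3.01], [-0.46, 2.08], [-1.47, 1.51], [0.13, 2.56], [-1, 4.14], [0.04, 2.09], [-2.66, 2.66]. Speed limits (rad/s): [2.57, 2.57, 3.14, 3.14, 3.14, 3.14, 3.14].

INTERFACE

Orientations are given as [roll, pitch, yaw] about the fixed x, y, z axes, in that order (R = Rz(yaw) Ry(pitch) Rx(roll)).
In Python, from workcell import readout, optics, workorder gives the robot as it stands.
- The arm moves only by the tool servo_tool, never from a script. Its argument "series" is a list of rows, each a list of 7 numbers: the shift along the tool's x, y, z scaled (see below), then the turn, a rotation vector about the tool's x, y, z scaled (see below), then the opening, from -1 (shut) to 1 (fully open), so that 0 is half open. In form: [[x, y, z, wx, wy, wz, gripper], ...]. A call has 1 to 20 rows; each row is the pose to reach, as a shift and turn from the pose commanded when the call began, along the tool's axes at that moment, turning the shorter way round; what a row does not reach only later rows make up. The controller multiplies each number of a shift by 0.8 m and each number of a turn by 180 degrees. A row lasts 1/12 s, in which the tool goes at most 41.7 mm and 7.16 degrees, less where a joint would pass 70% of its speed; a pose out of reach is approached as far as the arm can. A call with a number of a shift or a turn outside -1 to 1 is refused whole. A call with a gripper value outside its range is refused whole. The fingers move at their own pace and stop on an object; "newtons" is the grip in N (left out, the last holds). Time passes only in rows, so rows that repeat a pose let the fingers close. It gives the time, the measured TCP pose, the force, the opening and the grip force at its end, in the units of the state.
- readout.get_state(): the state, without advancing time (a new reading comes with each control period).
- optics.grab_frame(name): name is "scene" or "top" or "wrist"; returns (picture, depth): 420x560x3 uint8, blue, green, red; 420x560 float32, mm along the optical axis (not along the pixel's ray), 0 where there is no reading.
- optics.calibration(name): a dict with "K" (3x3 intrinsics, pixels), "dist" ([k1, k2, p1, p2, k3] as OpenCV has them; the pictures are not rectified), "R" (3x3) and "t" (3): a world point X has camera coordinates R X + t. Camera axes: x right, y down, z forward; pixel columns grow to the right and rows downward; lengths in mm; the calibration is good to about 2 mm. A picture is of the moment at which its call begins: read the wrist's pose just before it. calibration takes no time and is no camera call; for the wrist camera it gives the pose at the moment of the call.
- workorder.close_job(): hands the job in; it is judged then, once.
The state is a dict: "clock": time; "joint_positions": joint angles; "qd": joint speeds; "joint_torque": joint torques, N m; "position": TCP position; "orientation": TCP orientation; "force": force on the tool from outside, world axes, zero at the start; "wrist_torque": the same for the moment, N m; "grip_width": finger opening in mm; "gripper_force": force on a finger pad.
Only numpy, scipy, OpenCV 4.12 (cv2) and the standard library are available. Lean on these libraries where they do the work, as an engineer would, in place of code of your own. Each camera call takes 0.05 s, during which the arm holds its last target. There are 200 camera calls.

## Working session

There is one attempt and no reset: what is moved stays moved. The work goes in short steps, Python scripts to look and compute and a tool call to move; the robot and the scene stay as the last step left them, time stands still between calls to the robot, and variables do not carry over. Pictures are saved under pics/ and viewed, at most 14 in all, crops included, and the job is handed in when it is done.

Besides the shell and the picture viewer there is one more tool, called after "Request:" as name(argument=value, ...), one argument or row to a line, values as JSON. servo_tool: Moves the arm, as the interface text tells. Shifts and turns lie within -1 to 1; 1 stands for 0.8 m of shift or 180 degrees of turn. Its arguments: {"type":"object","properties":{"series":{"type":"array","items":{"type":"array","items":{"type":"number","minimum":-1,"maximum":1}}},"newtons":{"type":"number"}},"required":["series"]}

```bash
mkdir -p pics; ls; python3 - <<'E'
from workcell import readout, optics
import cv2,numpy as np
s=readout.get_state();print({k:np.round(v,3).tolist() for k,v in s.items()})
for n in("top","scene"):
    im,d=optics.grab_frame(n);cv2.imwrite(f"pics/{n}0.png",im);np.save(f"{n}0.npy",d)
    c=optics.calibration(n);print(n,np.round(c["K"],1).tolist(),c["dist"],np.round(c["R"],3).tolist(),c["t"])
E
```

```text
pics
{'clock': 0.0, 'joint_positions': [-1.248, 0.69, -0.194, 1.566, 0.157, 0.902, -0.215], 'qd': [0.0, 0.002, 0.001, 0.002, 0.003, -0.001, -0.001], 'joint_torque': [0.0, -53.961, -1.266, -15.854, 0.009, 0.009, 0.0], 'position': [177.923, 598.591, 303.048], 'orientation': [-3.14, 0.0, 2.853], 'force': [-0.493, -0.181, 0.496], 'wrist_torque': [-0.002, -0.026, 0.028], 'gripper_force': 0.0, 'grip_width': 85.489}
top [[406.2, 0.0, 281.8], [0.0, 406.2, 210.2], [0.0, 0.0, 1.0]] [-0.10515504  0.          0.          0.          0.        ] [[-0.004, -1.0, 0.017], [-0.999, 0.004, -0.033], [0.033, -0.017, -0.999]] [ -9.09331064 551.10337558 923.00052005]
scene [[493.3, 0.0, 283.5], [0.0, 493.3, 209.0], [0.0, 0.0, 1.0]] [-0.13826291  0.          0.          0.          0.        ] [[0.15, 0.989, -0.01], [0.688, -0.112, -0.717], [-0.71, 0.1, -0.697]] [ -57.06154263 -356.36024487 1428.34844047]
```

View pics/top0.png

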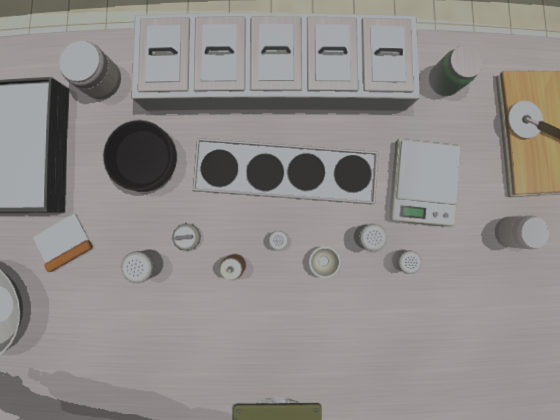

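View pics/scene0.png

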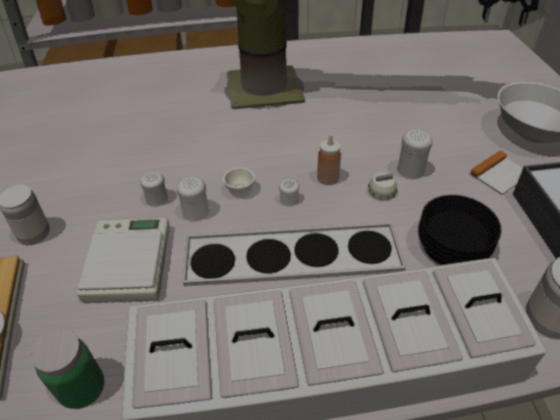

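The top view shows the shakers at about (138,267) size 4, (278,240) size 1, (373,237) size 3 and (409,262) size 2. The coasters are at (219,168), (265,172), (306,172) and (352,174), with the scale on the right (−y). The scene view agrees.

```bash
cat > h.py <<'E'
import numpy as np,cv2
def rays(c,px):
    u=cv2.undistortPoints(np.float64(px).reshape(-1,1,2),np.float64(c["K"]),np.float64(c["dist"]))[:,0]
    R=np.float64(c["R"]);o=-R.T@np.float64(c["t"])
    return o,np.c_[u,np.ones(len(u))]@R
def plane(c,px,z):
    o,d=rays(c,px);return o+d*((z-o[2])/d[:,2])[:,None]
def cloud(c,depth):
    h,w=depth.shape;uv=np.stack(np.meshgrid(np.arange(w),np.arange(h)),-1).reshape(-1,2)
    o,d=rays(c,uv);return (o+d*depth.reshape(-1,1)).reshape(h,w,3)
E
cat > m.py <<'E'
from h import *
from workcell import optics
H={1:46,2:64,3:82,4:100}
for n,seeds,cs in(("top",{1:(278,240),2:(409,262),3:(373,237),4:(138,267)},[(219,168),(265,172),(306,172),(352,174)]),
  ("scene",{1:(289,190),2:(153,185),3:(193,192),4:(415,145)},[(370,247),(316,250),(268,256),(213,261)])):
    c=optics.calibration(n);im=cv2.imread(f"pics/{n}0.png");d=np.load(f"{n}0.npy");P=cloud(c,d)
    yy,xx=np.mgrid[:420,:560]
    for k,(u,v) in seeds.items():
        m=(abs(P[...,2]-H[k])<7)&(np.hypot(xx-u,yy-v)<26)&(d>0)
        p=np.argwhere(m)[:,::-1]
        q=plane(c,p,H[k]);(cx,cy),r=cv2.minEnclosingCircle(np.float32(q[:,:2]))
        print(n,"shaker",k,len(p),"mean",q[:,:2].mean(0).round(1),"circ",round(cx,1),round(cy,1),"r",round(r,1),"zmed",np.median(P[m][:,2]).round(1))
    dk=(im.max(2)<45).astype(np.uint8);N,L,S,C=cv2.connectedComponentsWithStats(dk)
    for u,v in cs:
        cn,_=cv2.findContours((L==L[v,u]).astype(np.uint8),0,2);cn=max(cn,key=cv2.contourArea)
        q=np.float32(plane(c,cn[:,0],7)[:,:2]);(cx,cy),ax,_=cv2.fitEllipse(q)
        print(n,"coaster",round(cx,1),round(cy,1),"axes",np.round(ax,1),"z",P[v,u,2].round(1))
    if n=="top":
        Z=P[...,2]
        for a in((275,90),(330,100),(425,170),(185,235),(231,268),(324,262),(140,130)): print(a,P[a[1],a[0]].round(0))
E
python3 m.py
```

```text
top shaker 1 292 mean [483.4  -1. ] circ 483.5 -0.4 r 21.7 zmed 44.5
top shaker 2 392 mean [ 435.  -289.2] circ 435.4 -289.0 r 25.6 zmed 62.3
top shaker 3 521 mean [ 490.6 -204.9] circ 491.3 -204.7 r 28.8 zmed 80.5
top shaker 4 690 mean [431.  295.4] circ 431.1 295.3 r 32.0 zmed 98.6
top coaster -502.0 9.1 axes [1518.  6202.1] z 6.2
top coaster -502.0 9.1 axes [1518.  6202.1] z 3.7
top coaster -502.0 9.1 axes [1518.  6202.1] z 7.7
top coaster -502.0 9.1 axes [1518.  6202.1] z 4.7
(275, 90) [801.   3. 103.]
(330, 100) [ 788. -116.   76.]
(425, 170) [ 640. -335.   43.]
(185, 235) [496. 203.  46.]
(231, 268) [430.  94. 113.]
(324, 262) [ 431. -108.    6.]
(140, 130) [732. 308.  44.]
scene shaker 1 217 mean [494.1  -6.1] circ 494.0 -6.2 r 22.0 zmed 44.5
scene shaker 2 283 mean [ 445.3 -292.8] circ 461.1 -273.4 r 50.6 zmed 63.1
scene shaker 3 390 mean [ 501.  -208.5] circ 501.7 -209.5 r 29.8 zmed 80.8
scene shaker 4 383 mean [441.1 291.1] circ 441.3 290.5 r 34.1 zmed 99.2
scene coaster 654.0 130.4 axes [81.4 81.7] z 6.9
scene coaster 644.1 24.6 axes [81.2 82. ] z 8.2
scene coaster 644.6 -70.4 axes [81.3 81.8] z 6.8
scene coaster 640.7 -178.8 axes [81.3 81.7] z 6.7
```

```bash
sed -i 's/im.max(2)<45/im.max(2)<(70 if n=="top" else 55)/' m.py; python3 m.py | grep coaster; python3 - <<'E'
from workcell import optics
import numpy as np
for n in("top","scene","wrist"):
    c=optics.calibration(n);R=np.float64(c["R"]);print(n,(-R.T@c["t"]).round(1), R.round(4).tolist(),np.round(c["K"],1).tolist(),c["dist"])
import cv2
print(cv2.imread("pics/top0.png")[[168,172,172,174],[219,265,306,352]])
E
```

```text
top coaster 649.8 133.4 axes [82.2 83. ] z 6.2
top coaster 640.1 27.8 axes [82.2 82.5] z 3.7
top coaster 640.3 -67.5 axes [82.3 82.8] z 7.7
top coaster 636.2 -175.5 axes [82.6 82.8] z 4.7
scene coaster 654.0 130.2 axes [82.  83.1] z 6.9
scene coaster 644.1 24.6 axes [82.4 82.8] z 8.2
scene coaster 644.5 -70.5 axes [82.2 82.9] z 6.8
scene coaster 640.5 -178.8 axes [82.7 83. ] z 6.7
top [520.5   4.4 940.6] [[-0.0044, -0.9998, 0.0168], [-0.9995, 0.0038, -0.0328], [0.0328, -0.0169, -0.9993]] [[406.2, 0.0, 281.8], [0.0, 406.2, 210.2], [0.0, 0.0, 1.0]] [-0.10515504  0.          0.          0.          0.        ]
scene [1267.5 -127.   740.1] [[0.15, 0.9886, -0.0102], [0.6884, -0.1119, -0.7167], [-0.7097, 0.1005, -0.6973]] [[493.3, 0.0, 283.5], [0.0, 493.3, 209.0], [0.0, 0.0, 1.0]] [-0.13826291  0.          0.          0.          0.        ]
wrist [ 99.9 621.6 373.7] [[0.2848, 0.9586, -0.0011], [0.9096, -0.2699, 0.3159], [0.3025, -0.0909, -0.9488]] [[293.9, 0.0, 278.2], [0.0, 293.9, 207.5], [0.0, 0.0, 1.0]] [-0.04622125  0.          0.          0.          0.        ]
[[49 51 51]
 [50 51 51]
 [50 51 52]
 [50 51 52]]
```

Request:
servo_tool(
  series=[
    [-0.414, -0.274, 0.02, 0, 0, 0.408, 1],
    [-0.414, -0.274, 0.02, 0, 0, 0.408, 1],
    [-0.414, -0.274, 0.02, 0, 0, 0.408, 1],
    [-0.414, -0.274, 0.02, 0, 0, 0.408, 1],
    [-0.414, -0.274, 0.02, 0, 0, 0.408, 1],
    [-0.414, -0.274, 0.02, 0, 0, 0.408, 1],
    [-0.414, -0.274, 0.02, 0, 0, 0.408, 1],
    [-0.414, -0.274, 0.02, 0, 0, 0.408, 1],
    [-0.414, -0.274, 0.02, 0, 0, 0.408, 1],
    [-0.414, -0.274, 0.02, 0, 0, 0.408, 1],
    [-0.414, -0.274, 0.02, 0, 0, 0.408, 1],
    [-0.414, -0.274, 0.02, 0, 0, 0.408, 1],
    [-0.414, -0.274, 0.02, 0, 0, 0.408, 1],
    [-0.414, -0.274, 0.02, 0, 0, 0.408, 1],
    [-0.414, -0.274, 0.02, 0, 0, 0.408, 1],
    [-0.414, -0.274, 0.02, 0, 0, 0.408, 1],
  ],
  newtons=40,
)

```text
clock: 1.43
position: [432.2, 295.8, 287.9]
orientation: [-3.141, -0.001, 1.574]
force: [-0.6, 0.1, 0.3]
grip_width: 85.4
gripper_force: 0.0
```

```bash
cat > w.py <<'E'
import sys
from h import *
from workcell import optics,readout
name,hz,dia,ex,ey=sys.argv[1],*map(float,sys.argv[2:6])
s=readout.get_state();c=optics.calibration("wrist");im,d=optics.grab_frame("wrist")
cv2.imwrite(f"pics/{name}.png",im);P=cloud(c,d)
print("tcp",np.round(s["position"],1),np.round(s["orientation"],3))
m=(abs(P[...,2]-hz)<5)&(np.hypot(P[...,0]-ex,P[...,1]-ey)<dia*.9)&(d>0)
if hz<20: m=(np.hypot(P[...,0]-ex,P[...,1]-ey)<65)&(im.max(2)<60)&(abs(P[...,2]-hz)<8)
n,L,S,C=cv2.connectedComponentsWithStats(m.astype(np.uint8));i=1+S[1:,4].argmax();m=L==i
cn=max(cv2.findContours(m.astype(np.uint8),0,2)[0],key=cv2.contourArea)
q=np.float32(plane(c,cn[:,0],hz)[:,:2]);(cx,cy),r=cv2.minEnclosingCircle(q);e=cv2.fitEllipse(q)
print("px",C[i].round(),"n",m.sum(),"circ",round(cx,1),round(cy,1),"r",round(r,1),"ell",np.round(e[0],1),np.round(e[1],1),"z",np.median(P[m][:,2]).round(1))
p=np.array(s["position"]);dx,dy=e[0][0]-p[0],e[0][1]-p[1]
print("delta from tcp",round(dx,1),round(dy,1))
E
python3 w.py w4 100 66 432 295
```

```text
tcp [432.2 295.8 287.9] [-3.141e+00 -1.000e-03  1.574e+00]
px [278. 200.] n 3305 circ 431.9 297.8 r 31.3 ell [431.8 297.4] [60.  60.6] z 100.1
delta from tcp -0.4 1.6
```

View pics/w4.png

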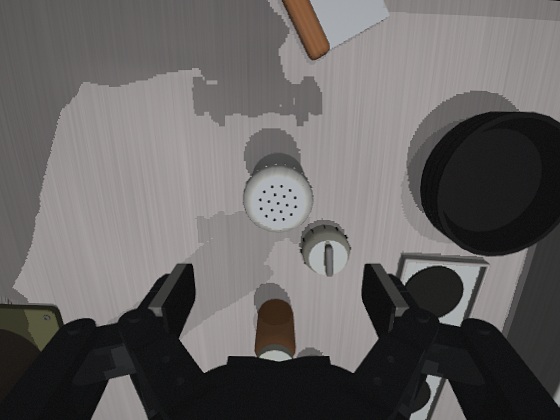

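The shaker-4 lid is at (278,200), centred under the gripper, so I go down and close.

Request:
servo_tool(
  series=[
    [0.002, 0, 0.05, 0, 0, 0, 1],
    [0.002, 0, 0.1, 0, 0, 0, 1],
    [0.002, 0, 0.14, 0, 0, 0, 1],
    [0.002, 0, 0.17, 0, 0, 0, 1],
    [0.002, 0, 0.19, 0, 0, 0, 1],
    [0.002, 0, 0.205, 0, 0, 0, 1],
    [0.002, 0, 0.205, 0, 0, 0, 1],
    [0.002, 0, 0.205, 0, 0, 0, 0.6],
    [0.002, 0, 0.205, 0, 0, 0, 0.4],
    [0.002, 0, 0.205, 0, 0, 0, 0.2],
    [0.002, 0, 0.205, 0, 0, 0, 0],
    [0.002, 0, 0.205, 0, 0, 0, 0],
    [0.002, 0, 0.205, 0, 0, 0, 0],
    [0.002, 0, 0.205, 0, 0, 0, 0],
  ],
  newtons=40,
)

```text
clock: 2.65
position: [433.4, 296.7, 124.7]
orientation: [3.14, -0.001, 1.571]
force: [-2.5, 0.6, 6.6]
grip_width: 65.2
gripper_force: 45.4
```

Shaker 4 is gripped at width 65.2. I'll lift it and pause short of the row to look at the coasters.

Request:
servo_tool(
  series=[
    [0, 0, -0.02, 0, 0, 0, 0],
    [0, 0, -0.05, 0, 0, 0, 0],
    [0, 0, -0.08, 0, 0, 0, 0],
    [-0.02, 0.01, -0.1125, 0, 0, 0, 0],
    [-0.06, 0.03, -0.1125, 0, 0, 0, 0],
    [-0.1, 0.05, -0.1125, 0, 0, 0, 0],
    [-0.14, 0.07, -0.1125, 0, 0, 0, 0],
    [-0.18, 0.09, -0.1125, 0, 0, 0, 0],
    [-0.22, 0.105, -0.1125, 0, 0, 0, 0],
    [-0.24, 0.115, -0.1125, 0, 0, 0, 0],
    [-0.246, 0.115, -0.1125, 0, 0, 0, 0],
    [-0.246, 0.115, -0.1125, 0, 0, 0, 0],
    [-0.246, 0.115, -0.1125, 0, 0, 0, 0],
  ],
)

```text
clock: 3.73
position: [524.4, 100.4, 213.6]
orientation: [-3.14, -0.001, 1.572]
force: [-0.3, 1.4, -3.1]
grip_width: 65.4
gripper_force: 46.1
```

```bash
python3 w.py wc4 7 88 652 131; for e in "642 26"; do python3 w.py wc3 7 88 $e; done
```

```text
tcp [524.4 100.4 213.6] [-3.140e+00 -1.000e-03  1.572e+00]
px [411. 164.] n 6368 circ 651.6 131.7 r 44.2 ell [651.6 131.8] [86.2 87.3] z 7.6
delta from tcp 127.3 31.4
tcp [524.3 101.3 213.7] [-3.140e+00 -1.000e-03  1.573e+00]
px [394. 259.] n 3674 circ 641.2 25.7 r 44.6 ell [647.2  30.7] [68.7 93.8] z 7.6
delta from tcp 122.9 -70.6
```

View pics/wc4.png

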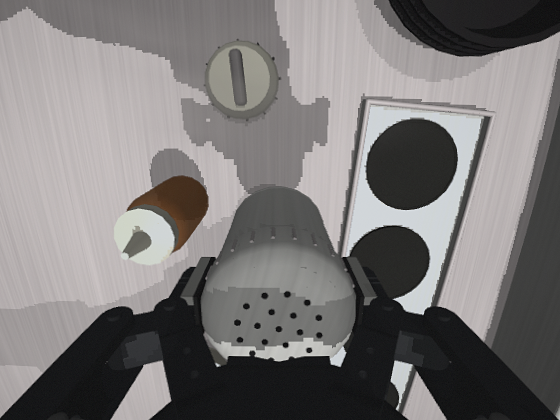

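The coaster at (411,164) measures (651.6,131.8) with radius 44, matching the average of the two fixed cameras. I'll place shaker 4 there.

Request:
servo_tool(
  series=[
    [0.01, 0.04, 0, 0, 0, 0, 0],
    [0.02, 0.08, 0, 0, 0, 0, 0],
    [0.03, 0.12, 0, 0, 0, 0, 0],
    [0.038, 0.15, 0, 0, 0, 0, 0],
    [0.038, 0.159, 0, 0, 0, 0, 0],
    [0.038, 0.159, 0.03, 0, 0, 0, 0],
    [0.038, 0.159, 0.06, 0, 0, 0, 0],
    [0.038, 0.159, 0.08, 0, 0, 0, 0],
    [0.038, 0.159, 0.09, 0, 0, 0, 0],
    [0.038, 0.159, 0.097, 0, 0, 0, 0],
    [0.038, 0.159, 0.1, 0, 0, 0, 0],
    [0.038, 0.159, 0.102, 0, 0, 0, 0],
    [0.038, 0.159, 0.104, 0, 0, 0, 0],
    [0.038, 0.159, 0.104, 0, 0, 0, 0],
    [0.038, 0.159, 0.104, 0, 0, 0, 0],
  ],
)

```text
clock: 5.08
position: [652.9, 130.2, 131.8]
orientation: [3.14, -0.001, 1.571]
force: [-0.2, 0.9, -0.3]
grip_width: 65.4
gripper_force: 46.1
```

Request:
servo_tool(
  series=[
    [0, 0, 0, 0, 0, 0, 0.5],
    [0, 0, 0, 0, 0, 0, 1],
    [0, 0, 0, 0, 0, 0, 1],
    [0, 0, 0, 0, 0, 0, 1],
    [0, 0, -0.02, 0, 0, 0, 1],
    [0, 0, -0.06, 0, 0, 0, 1],
    [0, 0, -0.11, 0, 0, 0, 1],
    [0, 0, -0.16, 0, 0, 0, 1],
    [-0.04, -0.02, -0.166, 0, 0, 0, 1],
    [-0.419, -0.2, -0.166, 0, 0, 0, 1],
    [-0.419, -0.2, -0.166, 0, 0, 0, 1],
    [-0.419, -0.2, -0.166, 0, 0, 0, 1],
    [-0.419, -0.2, -0.166, 0, 0, 0, 1],
    [-0.419, -0.2, -0.166, 0, 0, 0, 1],
    [-0.419, -0.2, -0.166, 0, 0, 0, 1],
    [-0.419, -0.2, -0.166, 0, 0, 0, 1],
    [-0.419, -0.2, -0.166, 0, 0, 0, 1],
    [-0.419, -0.2, -0.166, 0, 0, 0, 1],
    [-0.419, -0.2, -0.166, 0, 0, 0, 1],
    [-0.419, -0.2, -0.166, 0, 0, 0, 1],
  ],
)

```text
clock: 6.75
position: [492.6, -205.2, 263.6]
orientation: [3.141, -0.001, 1.57]
force: [0.2, 0.8, -0.3]
grip_width: 85.1
gripper_force: 0.0
```

```bash
python3 w.py w3 82 58 492 -204; python3 - <<'E'
from workcell import optics
import cv2;cv2.imwrite("pics/top1.png",optics.grab_frame("top")[0])
E
```

```text
tcp [ 492.6 -205.2  263.6] [ 3.141e+00 -1.000e-03  1.570e+00]
px [278. 205.] n 2755 circ 492.3 -206.1 r 28.0 ell [ 492.2 -206.6] [53.8 54.3] z 82.0
delta from tcp -0.4 -1.3
```

View pics/w3.png

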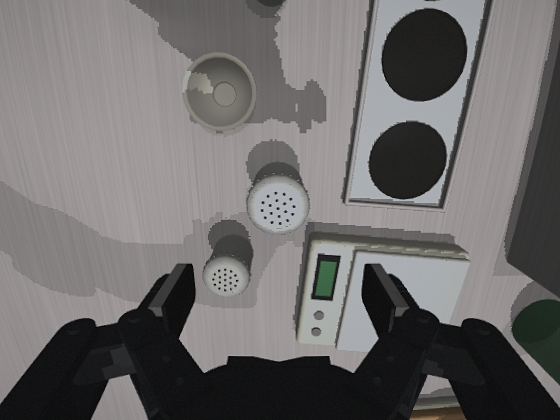

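Shaker 3's lid is at (278,205), centred under the gripper. Grasp and lift.

Request:
servo_tool(
  series=[
    [-0.001, 0, 0.05, 0, 0, 0, 1],
    [-0.001, 0, 0.1, 0, 0, 0, 1],
    [-0.001, 0, 0.14, 0, 0, 0, 1],
    [-0.001, 0, 0.17, 0, 0, 0, 1],
    [-0.001, 0, 0.185, 0, 0, 0, 1],
    [-0.001, 0, 0.19, 0, 0, 0, 1],
    [-0.001, 0, 0.19, 0, 0, 0, 0.6],
    [-0.001, 0, 0.19, 0, 0, 0, 0.3],
    [-0.001, 0, 0.19, 0, 0, 0, 0.1],
    [-0.001, 0, 0.19, 0, 0, 0, -0.2],
    [-0.001, 0, 0.19, 0, 0, 0, -0.2],
    [-0.001, 0, 0.19, 0, 0, 0, -0.2],
    [-0.001, 0, 0.19, 0, 0, 0, -0.2],
    [-0.001, 0, 0.19, 0, 0, 0, -0.2],
    [-0.001, 0, 0.17, 0, 0, 0, -0.2],
    [-0.001, 0, 0.13, 0, 0, 0, -0.2],
    [-0.001, 0, 0.1, 0, 0, 0, -0.2],
    [-0.001, 0, 0.09, 0, 0, 0, -0.2],
    [-0.001, 0, 0.09, 0, 0, 0, -0.2],
  ],
)

```text
clock: 8.43
position: [493.6, -206.6, 193.7]
orientation: [3.137, 0.002, 1.571]
force: [-0.8, 0.4, -1.6]
grip_width: 56.9
gripper_force: 43.4
```

View pics/top1.png

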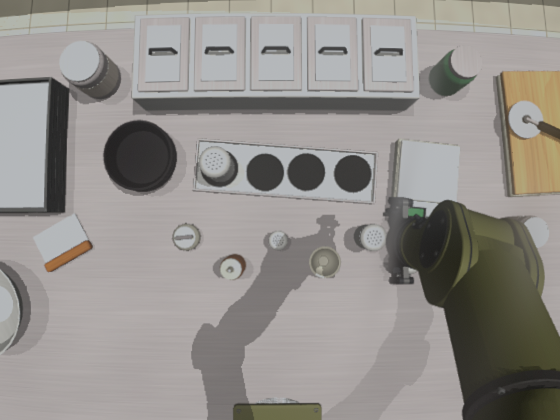

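Shaker 4 stands on the leftmost coaster at (216,163), and shaker 3 is held. Place it next to shaker 4.

Request:
servo_tool(
  series=[
    [0.04, 0.02, 0, 0, 0, 0, -0.2],
    [0.08, 0.05, 0, 0, 0, 0, -0.2],
    [0.12, 0.08, 0, 0, 0, 0, -0.2],
    [0.16, 0.11, 0, 0, 0, 0, -0.2],
    [0.2, 0.135, 0, 0, 0, 0, -0.2],
    [0.24, 0.16, 0, 0, 0, 0, -0.2],
    [0.27, 0.175, 0, 0, 0, 0, -0.2],
    [0.285, 0.184, 0, 0, 0, 0, -0.2],
    [0.29, 0.186, 0, 0, 0, 0, -0.2],
    [0.29, 0.186, 0, 0, 0, 0, -0.2],
    [0.29, 0.186, 0.03, 0, 0, 0, -0.2],
    [0.29, 0.186, 0.055, 0, 0, 0, -0.2],
    [0.29, 0.186, 0.075, 0, 0, 0, -0.2],
    [0.29, 0.186, 0.083, 0, 0, 0, -0.2],
    [0.29, 0.186, 0.087, 0, 0, 0, -0.2],
    [0.29, 0.186, 0.09, 0, 0, 0, -0.2],
    [0.29, 0.186, 0.092, 0, 0, 0, -0.2],
    [0.29, 0.186, 0.092, 0, 0, 0, -0.2],
    [0.29, 0.186, 0.092, 0, 0, 0, -0.2],
  ],
)

```text
clock: 10.02
position: [639.7, 23.2, 120.2]
orientation: [-3.139, 0.003, 1.569]
force: [-6.2, -0.9, 9.7]
grip_width: 57.0
gripper_force: 44.4
```

Request:
servo_tool(
  series=[
    [0, 0, -0.001, 0, 0, 0, -0.2],
    [0, 0, -0.001, 0, 0, 0, -0.2],
  ],
)

```text
clock: 10.18
position: [641.8, 24.9, 120.1]
orientation: [3.139, 0.0, 1.57]
force: [-1.3, -1.1, 10.1]
grip_width: 57.1
gripper_force: 44.2
```

Request:
servo_tool(
  series=[
    [0, 0, 0, 0, 0, 0, 0.3],
    [0, 0, 0, 0, 0, 0, 0.9],
    [0, 0, 0, 0, 0, 0, 0.9],
    [0, 0, 0, 0, 0, 0, 0.9],
    [0, 0, -0.02, 0, 0, 0, 0.9],
    [0, 0, -0.06, 0, 0, 0, 1],
    [0, 0, -0.11, 0, 0, 0, 1],
    [0, 0, -0.156, 0, 0, 0, 1],
    [-0.393, -0.257, -0.156, 0, 0, 0, 1],
    [-0.393, -0.257, -0.156, 0, 0, 0, 1],
    [-0.393, -0.257, -0.156, 0, 0, 0, 1],
    [-0.393, -0.257, -0.156, 0, 0, 0, 1],
    [-0.393, -0.257, -0.156, 0, 0, 0, 1],
    [-0.393, -0.257, -0.156, 0, 0, 0, 1],
    [-0.393, -0.257, -0.156, 0, 0, 0, 1],
    [-0.393, -0.257, -0.156, 0, 0, 0, 1],
    [-0.393, -0.257, -0.156, 0, 0, 0, 1],
    [-0.393, -0.257, -0.156, 0, 0, 0, 1],
    [-0.393, -0.257, -0.156, 0, 0, 0, 1],
    [-0.393, -0.257, -0.156, 0, 0, 0, 1],
  ],
)

```text
clock: 11.85
position: [436.0, -288.3, 243.4]
orientation: [3.141, -0.001, 1.571]
force: [1.3, -0.4, 0.1]
grip_width: 85.5
gripper_force: 0.0
```

```bash
python3 w.py w2 64 50 436 -288
```

```text
tcp [ 436.  -288.3  243.4] [ 3.141e+00 -1.000e-03  1.571e+00]
px [279. 209.] n 2167 circ 436.5 -291.9 r 24.6 ell [ 436.3 -292.2] [47.6 47.7] z 64.0
delta from tcp 0.3 -3.9
```

View pics/w2.png

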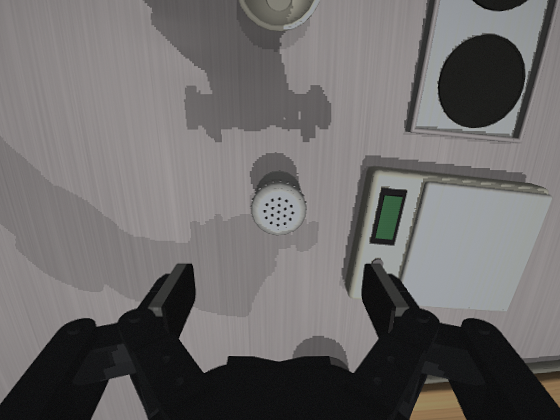

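Shaker 2's lid is at (279,209), 3.7 mm off in −y. Grasp and lift.

Request:
servo_tool(
  series=[
    [-0.004, 0, 0.05, 0, 0, 0, 1],
    [-0.004, 0, 0.1, 0, 0, 0, 1],
    [-0.004, 0, 0.14, 0, 0, 0, 1],
    [-0.004, 0, 0.165, 0, 0, 0, 1],
    [-0.004, 0, 0.176, 0, 0, 0, 1],
    [-0.004, 0, 0.18, 0, 0, 0, 1],
    [-0.004, 0, 0.18, 0, 0, 0, 0.5],
    [-0.004, 0, 0.18, 0, 0, 0, 0.2],
    [-0.004, 0, 0.18, 0, 0, 0, -0.1],
    [-0.004, 0, 0.18, 0, 0, 0, -0.4],
    [-0.004, 0, 0.18, 0, 0, 0, -0.4],
    [-0.004, 0, 0.18, 0, 0, 0, -0.4],
    [-0.004, 0, 0.18, 0, 0, 0, -0.4],
    [-0.004, 0, 0.18, 0, 0, 0, -0.4],
    [-0.004, 0, 0.16, 0, 0, 0, -0.4],
    [-0.004, 0, 0.12, 0, 0, 0, -0.4],
    [-0.004, 0, 0.09, 0, 0, 0, -0.4],
    [-0.004, 0, 0.08, 0, 0, 0, -0.4],
    [-0.004, 0, 0.08, 0, 0, 0, -0.4],
  ],
)

```text
clock: 13.48
position: [436.6, -292.5, 181.9]
orientation: [3.137, 0.003, 1.571]
force: [0.4, -0.1, -1.9]
grip_width: 48.6
gripper_force: 41.9
```

Request:
servo_tool(
  series=[
    [0.03, 0.03, 0, 0, 0, 0, -0.4],
    [0.065, 0.06, 0, 0, 0, 0, -0.4],
    [0.1, 0.093, 0, 0, 0, 0, -0.4],
    [0.135, 0.126, 0, 0, 0, 0, -0.4],
    [0.17, 0.158, 0, 0, 0, 0, -0.4],
    [0.205, 0.19, 0, 0, 0, 0, -0.4],
    [0.24, 0.222, 0, 0, 0, 0, -0.4],
    [0.265, 0.245, 0, 0, 0, 0, -0.4],
    [0.275, 0.254, 0, 0, 0, 0, -0.4],
    [0.279, 0.257, 0, 0, 0, 0, -0.4],
    [0.279, 0.257, 0, 0, 0, 0, -0.4],
    [0.279, 0.257, 0.03, 0, 0, 0, -0.4],
    [0.279, 0.257, 0.055, 0, 0, 0, -0.4],
    [0.279, 0.257, 0.075, 0, 0, 0, -0.4],
    [0.279, 0.257, 0.083, 0, 0, 0, -0.4],
    [0.279, 0.257, 0.087, 0, 0, 0, -0.4],
    [0.279, 0.257, 0.09, 0, 0, 0, -0.4],
    [0.279, 0.257, 0.0915, 0, 0, 0, -0.4],
    [0.279, 0.257, 0.0915, 0, 0, 0, -0.4],
    [0.279, 0.257, 0.0915, 0, 0, 0, -0.4],
  ],
)

```text
clock: 15.15
position: [639.2, -70.6, 108.2]
orientation: [-3.138, 0.002, 1.569]
force: [-6.0, -0.5, 8.5]
grip_width: 49.3
gripper_force: 42.7
```

Request:
servo_tool(
  series=[
    [0, 0, 0, 0, 0, 0, -0.2],
    [0, 0, 0, 0, 0, 0, 0.2],
    [0, 0, 0, 0, 0, 0, 0.7],
    [0, 0, 0, 0, 0, 0, 0.7],
    [0, 0, 0, 0, 0, 0, 0.7],
    [0, 0, -0.02, 0, 0, 0, 0.7],
    [0, 0, -0.06, 0, 0, 0, 0.7],
    [0, 0, -0.11, 0, 0, 0, 0.7],
    [0, 0, -0.1525, 0, 0, 0, 0.7],
    [0.085, -0.197, -0.1525, 0, 0, 0, 0.7],
    [0.085, -0.197, -0.1525, 0, 0, 0, 0.7],
    [0.085, -0.197, -0.1525, 0, 0, 0, 0.7],
    [0.085, -0.197, -0.1525, 0, 0, 0, 0.7],
    [0.085, -0.197, -0.1525, 0, 0, 0, 0.7],
    [0.085, -0.197, -0.1525, 0, 0, 0, 0.7],
    [0.085, -0.197, -0.1525, 0, 0, 0, 0.7],
    [0.085, -0.197, -0.1525, 0, 0, 0, 0.7],
  ],
)

```text
clock: 16.57
position: [485.8, -1.0, 228.6]
orientation: [3.138, 0.0, 1.57]
force: [0.9, 0.3, -0.8]
grip_width: 72.5
gripper_force: 0.0
```

```bash
python3 w.py w1 46 42 484 -1
```

```text
tcp [485.8  -1.  228.6] [3.138 0.    1.57 ]
px [278. 205.] n 1614 circ 486.6 -2.2 r 21.5 ell [486.2  -2.2] [41.2 41.5] z 46.0
delta from tcp 0.4 -1.2
```

View pics/w1.png

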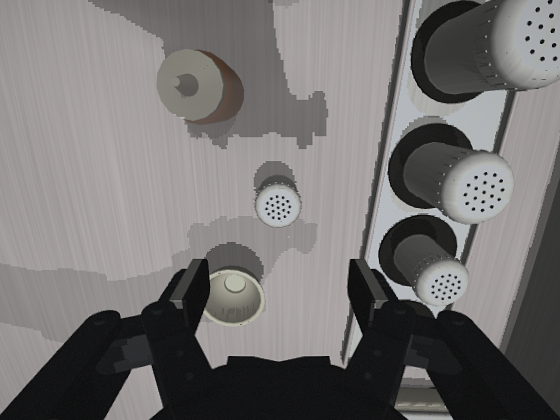

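Three shakers stand on their coasters, and shaker 1 is at (278,205), centred under the gripper. Grasp and lift.

Request:
servo_tool(
  series=[
    [-0.001, 0, 0.05, 0, 0, 0, 0.7],
    [-0.001, 0, 0.1, 0, 0, 0, 0.7],
    [-0.001, 0, 0.14, 0, 0, 0, 0.7],
    [-0.001, 0, 0.165, 0, 0, 0, 0.7],
    [-0.001, 0, 0.176, 0, 0, 0, 0.7],
    [-0.001, 0, 0.18, 0, 0, 0, 0.7],
    [-0.001, 0, 0.18, 0, 0, 0, 0.3],
    [-0.001, 0, 0.18, 0, 0, 0, 0],
    [-0.001, 0, 0.18, 0, 0, 0, -0.3],
    [-0.001, 0, 0.18, 0, 0, 0, -0.5],
    [-0.001, 0, 0.18, 0, 0, 0, -0.6],
    [-0.001, 0, 0.18, 0, 0, 0, -0.6],
    [-0.001, 0, 0.18, 0, 0, 0, -0.6],
    [-0.001, 0, 0.18, 0, 0, 0, -0.6],
    [-0.001, 0, 0.16, 0, 0, 0, -0.6],
    [-0.001, 0, 0.12, 0, 0, 0, -0.6],
    [-0.001, 0, 0.09, 0, 0, 0, -0.6],
    [-0.001, 0, 0.08, 0, 0, 0, -0.6],
    [-0.001, 0, 0.08, 0, 0, 0, -0.6],
  ],
)

```text
clock: 18.2
position: [484.6, -1.2, 166.4]
orientation: [3.137, -0.0, 1.571]
force: [-0.7, 0.4, -2.3]
grip_width: 40.9
gripper_force: 40.7
```

Request:
servo_tool(
  series=[
    [-0.04, 0, 0, 0, 0, 0, -0.6],
    [-0.09, 0.01, 0, 0, 0, 0, -0.6],
    [-0.13, 0.02, 0, 0, 0, 0, -0.6],
    [-0.17, 0.04, 0, 0, 0, 0, -0.6],
    [-0.2, 0.075, 0, 0, 0, 0, -0.6],
    [-0.219, 0.115, 0, 0, 0, 0, -0.6],
    [-0.219, 0.15, 0, 0, 0, 0, -0.6],
    [-0.219, 0.18, 0, 0, 0, 0, -0.6],
    [-0.219, 0.191, 0, 0, 0, 0, -0.6],
    [-0.219, 0.191, 0, 0, 0, 0, -0.6],
    [-0.219, 0.191, 0.03, 0, 0, 0, -0.6],
    [-0.219, 0.191, 0.055, 0, 0, 0, -0.6],
    [-0.219, 0.191, 0.075, 0, 0, 0, -0.6],
    [-0.219, 0.191, 0.083, 0, 0, 0, -0.6],
    [-0.219, 0.191, 0.087, 0, 0, 0, -0.6],
    [-0.219, 0.191, 0.09, 0, 0, 0, -0.6],
    [-0.219, 0.191, 0.0915, 0, 0, 0, -0.6],
    [-0.219, 0.191, 0.0915, 0, 0, 0, -0.6],
    [-0.219, 0.191, 0.0915, 0, 0, 0, -0.6],
  ],
)

```text
clock: 19.78
position: [633.4, -176.0, 92.8]
orientation: [-3.135, -0.001, 1.571]
force: [-8.8, 2.6, 13.4]
grip_width: 40.9
gripper_force: 42.1
```

Request:
servo_tool(
  series=[
    [0, 0, -0.0015, 0, 0, 0, -0.6],
    [0, 0, -0.0015, 0, 0, 0, -0.6],
  ],
)

```text
clock: 19.95
position: [636.5, -176.6, 93.3]
orientation: [3.14, 0.0, 1.571]
force: [1.0, -0.6, -1.6]
grip_width: 40.7
gripper_force: 40.7
```

Request:
servo_tool(
  series=[
    [0, 0.0015, 0, 0, 0, 0, -0.6],
    [0, 0.0015, 0.0008, 0, 0, 0, -0.6],
    [0, 0.0015, 0.0008, 0, 0, 0, -0.4],
    [0, 0.0015, 0.0008, 0, 0, 0, -0.2],
    [0, 0.0015, 0.0008, 0, 0, 0, 0.2],
    [0, 0.0015, 0.0008, 0, 0, 0, 0.4],
    [0, 0.0015, 0.0008, 0, 0, 0, 0.4],
    [0, 0.0015, -0.02, 0, 0, 0, 0.4],
    [0, 0.0015, -0.06, 0, 0, 0, 0.4],
    [0, 0.0015, -0.11, 0, 0, 0, 0.4],
    [0, 0, -0.15, 0, 0, 0, 0.4],
    [0, -0.04, -0.2, 0, 0, 0, 0.4],
    [0, -0.12, -0.2, 0, 0, 0, 0.4],
    [0, -0.2, -0.2, 0, 0, 0, 0.4],
    [0, -0.2, -0.2, 0, 0, 0, 0.4],
    [0, -0.2, -0.2, 0, 0, 0, 0.4],
    [0, -0.2, -0.2, 0, 0, 0, 0.4],
  ],
)

```text
clock: 21.37
position: [472.3, -177.0, 252.4]
orientation: [-3.137, -0.0, 1.568]
force: [0.9, 0.5, -0.3]
grip_width: 59.5
gripper_force: 0.0
```

```bash
python3 - <<'E'
from h import *
from workcell import optics
H={1:46,2:64,3:82,4:100};T={1:(638.4,-177.1),2:(642.3,-69),3:(642.1,26.2),4:(651.8,131.9)}
for n,off in(("top",(-2,1.5)),("scene",(2,-1.5))):
    c=optics.calibration(n);im,d=optics.grab_frame(n);P=cloud(c,d);cv2.imwrite(f"pics/{n}9.png",im)
    for k in H:
        m=(abs(P[...,2]-H[k]-7)<6)&(np.hypot(P[...,0]-T[k][0],P[...,1]-T[k][1])<45)&(d>0)
        if m.sum()<20: print(n,k,"hidden",m.sum());continue
        q=plane(c,np.argwhere(m)[:,::-1],H[k]+7)[:,:2];(x,y),r=cv2.minEnclosingCircle(np.float32(q))
        print(n,k,"off",np.round((x-T[k][0]-off[0],y-T[k][1]-off[1]),1),"r",round(r,1),"z",np.median(P[m][:,2]).round(1))
E
```

```text
top 1 off [-2.2 -0.7] r 21.6 z 51.3
top 2 off [-4.  -1.7] r 25.2 z 69.6
top 3 off [-2.4 -2.6] r 28.6 z 87.4
top 4 off [-0.9 -4.2] r 31.7 z 105.5
scene 1 off [ 2.3 -1.4] r 22.5 z 52.8
scene 2 off [ 2.4 -3.7] r 25.1 z 70.2
scene 3 off [ 5.4 -4. ] r 28.6 z 87.8
scene 4 off [ 5.7 -4.8] r 31.7 z 106.2
```

View pics/top9.png

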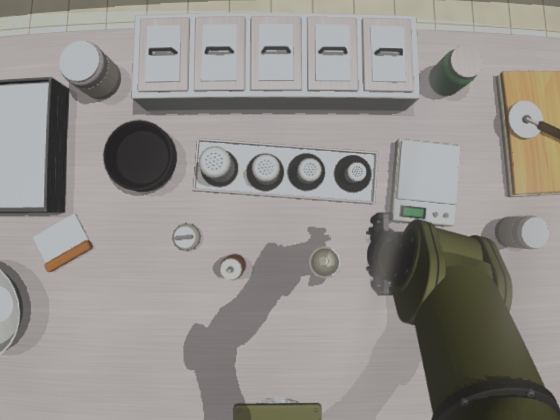

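View pics/scene9.png

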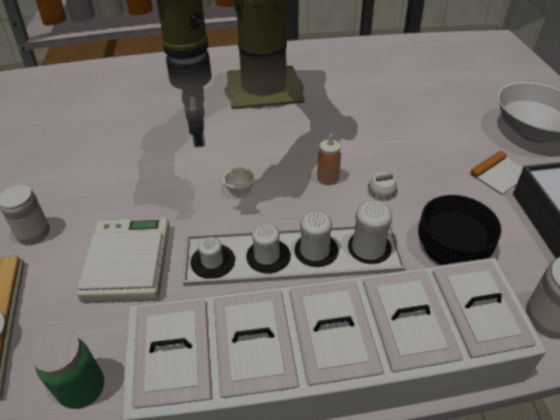

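All four shakers stand upright in order, smallest at (357,173) beside the scale and largest at (216,163). I'll check the centring of shaker 4 from above with the wrist camera.

Request:
servo_tool(
  series=[
    [0, 0, -0.05, 0, 0, 0, 0.4],
    [0.386, 0.225, -0.05, 0, 0, 0, 0.4],
    [0.386, 0.225, -0.05, 0, 0, 0, 0.4],
    [0.386, 0.225, -0.05, 0, 0, 0, 0.4],
    [0.386, 0.225, -0.05, 0, 0, 0, 0.4],
    [0.386, 0.225, -0.05, 0, 0, 0, 0.4],
    [0.386, 0.225, -0.05, 0, 0, 0, 0.4],
    [0.386, 0.225, -0.05, 0, 0, 0, 0.4],
    [0.386, 0.225, -0.05, 0, 0, 0, 0.4],
    [0.386, 0.225, -0.05, 0, 0, 0, 0.4],
    [0.386, 0.225, -0.05, 0, 0, 0, 0.4],
    [0.386, 0.225, -0.05, 0, 0, 0, 0.4],
    [0.386, 0.225, -0.05, 0, 0, 0, 0.4],
    [0.386, 0.225, -0.05, 0, 0, 0, 0.4],
  ],
)

```text
clock: 22.63
position: [656.5, 130.7, 292.1]
orientation: [-3.142, 0.001, 1.569]
force: [0.4, -0.1, 0.4]
grip_width: 60.0
gripper_force: 0.0
```

```bash
python3 w.py f4 107 66 652 131;python3 w.py f3 89 58 642 26
```

```text
tcp [656.5 130.7 292.1] [-3.142e+00  1.000e-03  1.569e+00]
px [274. 202.] n 3358 circ 652.7 131.2 r 31.2 ell [652.7 131. ] [60.3 60.6] z 107.1
delta from tcp -3.8 0.3
tcp [656.4 130.6 292.3] [-3.142e+00  1.000e-03  1.569e+00]
px [265. 289.] n 1703 circ 642.1 26.3 r 28.1 ell [642.2  26.1] [53.3 54.6] z 89.1
delta from tcp -14.2 -104.4
```

View pics/f4.png

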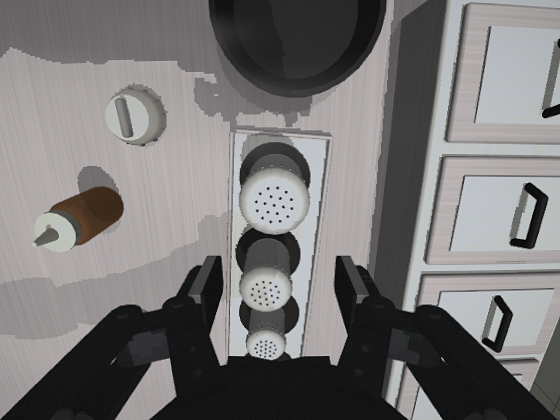

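From close by, shakers 4 (274,202) and 3 (265,289) are within about 1 mm of their coaster centres. The gripper is clear, so I hand in.

```bash
python3 -c "
from workcell import workorder
print(workorder.close_job())"
```

```text
the job is handed in; nothing more can be done
None
```

All four shakers stand upright and released on their coasters, smallest next to the scale and largest farthest from it, each within a few millimetres of centre by camera, and the job was handed in at about 23 s.

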